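# Lay a sensor on the sloping inspection cradle

## Task

Take the blue sensor out of the black tray and lay it flat on the narrow sloping cradle under the inspection lamp: centred and straight along the bar, lens facing out, plain end down against the lip and steel plug pointing up the slope. Set it down in the hand and only then let go, do not drop it; leave the grey sensor where it is in the tray and do not bump the lamp.

Things in the scene. Friction and masses are not known exactly. Their poses are not given: they have to be found in the camera images.
- blue_sensor: sensor to move: blue box 64 (x) x 40 (y) x 30 (z) mm, about 0.15 kg; black round lens (26 across, 8 high) on its top face, 8 from the middle towards the plain -x end; steel plug (14 across, 14 long) on its +x end. Origin: centre of the box's underside; x along its length towards the plug, z out of the lens side. It starts lying in the tray, lens up
- blue_sensor_plug (a point): outer end of the blue sensor's steel plug: 46 mm along x and 15 mm up from the sensor's origin
- grey_sensor: another sensor of the same shape and size, light grey; it stays in the tray, on either side of the blue one
- tray: black shallow tray fixed to the table, 220 (x) x 270 (y) x 14 mm high, walls and floor 4 mm thick (sensors stand on its floor, 4 mm above the table). Origin: centre of its underside
- stand: fixed inspection stand: base plate 175 x 160 x 10 mm, a central column carrying the cradle and, 85 mm behind (+x) and 55 mm to +y of the origin, a 16 mm square post carrying the lamp. Origin at table height under the middle of the laid sensor; x points away from the robot's side; turned only about the vertical
- cradle: fixed yellow bar 28 mm wide, 10 thick, rising at 25 degrees away from the robot; orange lip across its low end, 28 wide, 6 thick, 10 above the bar, which runs 76 up the slope. Origin: on the bar top at the middle of the lip's inner face, 100 above the table; x up the slope, y across (level), z out of the surface. Laid sensor: origin at (32, 0, 0), same axes; it may stick and not slide to the lip
- lamp: white lamp fixed over the cradle: 50 (x) x 150 (y) x 24 mm thick, underside 248 mm above the table (134 above the laid sensor's seat), middle 41 mm behind (stand +x) the seat's middle. It blocks a gripper coming straight down; one leaning back towards the robot, square to the bar, passes in front. Origin: centre of its underside; axes as the stand's
There are look-alikes about, which are no part of the job. Of the things that look like the blue_sensor, take the one that is nearest to the robot's base at the start.

How it is judged:
By the outcome, as a careful person would: the job done as asked, in the order asked, and still so for the second after the job is handed in, with the robot touching nothing.
It also fails if it takes over 45 s, if anything falls off the work surface, if the arm or the gripper's body presses on something with over 40 N, if the wrist force passes 120 N, or if a joint passes its speed limit or range.

## Robot

A 6-joint arm with a two-finger parallel gripper is mounted at the origin on the work surface. World frame = base frame: x ahead of the robot, y to its left, z up, the work surface at z = 0. Lengths are in m, angles in rad, forces in N, time in s.
With the tool pointing down it reaches from about 0.3 to 0.825 m from the base axis. Payload 5.4 kg.
Tool frame: the origin (TCP) lies on the centre line of the jaws, within the pads' length; the fingertips stand 8 mm ahead of it and the grasp point (between the pads) lies 11 mm behind it; z points along the fingers, y is the direction in which the jaws open and shut (so a half turn about z gives the same grasp; the last joint's range is limited). The gripper opens to 92 mm and grips with 3 to 60 N. Pads are 20 mm wide; open, the fingers measure 128 mm over their backs; the gripper's body (75 mm by 189 mm) begins 69 mm behind the grasp point.
Start: joints at [1.043, 0.158, 1.597, -0, 1.386, -0.21], TCP at [0.18, 0.546, 0.223] pointing down, gripper open.
Joint ranges: [-2.91, 2.91], [-0.94, 2.29], [0.18, 2.7], [-1.29, 4.43], [0.17, 2.64], [-3, 3]. Speed limits (rad/s): [2.57, 2.57, 3.14, 3.14, 3.14, 3.14].

## Interface

Orientations are given as a rotation vector (axis times angle).
In Python, from plant import env, imaging, ticket, spotter gives the robot as it stands. The module is installed in compiled form; this text tells all that it offers.
- The arm moves only by the tool apply_moves, never from a script. Its argument "increments" is a list of rows, each an object with "fingers": the opening, from 0 (shut) to 1 (fully open); "offset": the shift along the world's x, y, z scaled (see below), a list of three; "turn": the turn, a rotation vector about the world's x, y, z scaled (see below), a list of three. A call has 1 to 10 rows; each row shifts and turns the commanded pose from where the row before left it; what a row does not reach is not made up. The controller multiplies each number of a shift by 0.5 m and each number of a turn by 360 degrees. A row lasts 1/8 s, in which the tool goes at most 62.5 mm and 10.7 degrees, less where a joint would pass 70% of its speed; a pose out of reach is approached as far as the arm can. A call with a number of a shift or a turn outside -1 to 1 is refused whole. A call with a gripper value outside its range is refused whole. The fingers move at their own pace and stop on an object; the grip force is fixed at half the most. Time passes only in rows, so rows that do not move let the fingers close. It gives the time, the measured TCP pose, the force and the opening at its end, in the units of the state.
- env.get_obs(): the state, without advancing time (a new reading comes with each control period).
- imaging.get_image(name): name is "scene" or "top" or "wrist"; returns (picture, depth): 384x512x3 uint8, red, green, blue; 384x512 float32, m along the optical axis (not along the pixel's ray), 0 where there is no reading.
- imaging.get_calibration(name): a dict with "camera_matrix" (3x3 intrinsics, pixels), "distortion" ([k1, k2, p1, p2, k3] as OpenCV has them; the pictures are not rectified), "rvec" (rotation vector, rad) and "tvec" (3), from world to camera coordinates, as OpenCV has them. Camera axes: x right, y down, z forward; pixel columns grow to the right and rows downward; lengths in m; the calibration is good to about 2 mm. A picture is of the moment at which its call begins: read the wrist's pose just before it. get_calibration takes no time and is no camera call; for the wrist camera it gives the pose at the moment of the call.
- ticket.job_done(): hands the job in, once; it reports no verdict.
Trained networks look in the newest picture that a camera, given by its name, has taken for a name from the list of things; names that differ only in an ending like _2 or _b are one class to them, and where a whole thing is asked for, a point or a joint stands for the part that bears it (a point fixed in the world has none). Each returns a list of dicts, best first, with "conf" (0 to 1); they miss things now and then, are a little off and sometimes report something else, mostly with a low value. They report only what shows in the picture. A call takes as long as a camera call. They do not tell look-alikes from the thing itself.
- spotter.recognise(camera, thing): "rect" ([left, top, right, bottom] in pixels, round what is visible of it).
- spotter.landmark_of(camera, thing): "uv" ([column, row] in pixels: a listed point, or the origin of a listed thing).
The state is a dict: "t": time; "joints": joint angles; "qd": joint speeds; "tau": joint torques, N m; "tcp_pos": TCP position; "tool_rot": TCP orientation; "force": force on the tool from outside, world axes, zero at the start; "ft_torque": the same for the moment, N m; "opening": finger opening in m.
Only numpy, scipy, OpenCV 4.12 (cv2) and the standard library are available. Lean on these libraries where they do the work, as an engineer would, in place of code of your own. Each camera call takes 0.05 s, during which the arm holds its last target. There are 200 camera calls.

## Working session

There is one attempt and no reset: what is moved stays moved. The work goes in short steps, Python scripts to look and compute and a tool call to move; the robot and the scene stay as the last step left them, time stands still between calls to the robot, and variables do not carry over. Pictures are saved under pics/ and viewed, about 8 in all and at most 12, crops included, and the job is handed in when it is done.

Besides the shell and the picture viewer there is one more tool, called after "Request:" by a JSON object that holds its "op" and its "data". apply_moves: Moves the arm, as the interface text tells. Shifts and turns lie within -1 to 1; 1 stands for 0.5 m of shift or 360 degrees of turn. Its arguments: {"type":"object","properties":{"increments":{"type":"array","items":{"type":"object","properties":{"fingers":{"type":"number"},"offset":{"type":"array","items":{"type":"number","minimum":-1,"maximum":1}},"turn":{"type":"array","items":{"type":"number","minimum":-1,"maximum":1}}}}}},"required":["increments"]}

```bash
mkdir -p pics
cat > h.py <<'E'
import numpy as np, cv2
from plant import env, imaging, ticket, spotter
def cal(n):
    c=imaging.get_calibration(n); K=np.array(c["camera_matrix"],float); d=np.array(c["distortion"],float)
    R=cv2.Rodrigues(np.array(c["rvec"],float))[0]; t=np.array(c["tvec"],float).ravel(); return K,d,R,t
def ray(n,uv,c=None):
    K,d,R,t=c or cal(n); p=cv2.undistortPoints(np.array(uv,float).reshape(-1,1,2),K,d).reshape(-1,2)
    return -R.T@t,(np.c_[p,np.ones(len(p))]@R)
def onz(n,uv,z,c=None):
    o,r=ray(n,uv,c); return o+r*((z-o[2])/r[:,2:])
def cloud(n,depth,c=None):
    v,u=np.mgrid[:384,:512]; o,r=ray(n,np.stack([u,v],-1).reshape(-1,2),c)
    return (o+r*depth.reshape(-1,1)).reshape(384,512,3)
def proj(n,P,c=None):
    K,d,R,t=c or cal(n); return cv2.projectPoints(np.array(P,float).reshape(-1,1,3),cv2.Rodrigues(R)[0],t,K,d)[0].reshape(-1,2)
def save(n,im): cv2.imwrite(n,im[...,::-1])
E
python3 - <<'E'
from h import *
np.set_printoptions(precision=3,suppress=True)
ims=[]
for n in ["top","scene"]:
    im,d=imaging.get_image(n); np.savez(n+".npz",im=im,d=d); ims.append(im)
    C=cloud(n,d)
    for th in ["blue_sensor","blue_sensor_plug","grey_sensor","tray","stand","cradle","lamp"]:
        for r in spotter.landmark_of(n,th)[:5]:
            u,v=np.round(r["uv"]).astype(int); 
            print(n,th,round(r["conf"],2),u,v, C[v,u] if 0<=u<512 and 0<=v<384 else None)
save("pics/1.png",np.vstack([cv2.resize(ims[0],(400,300)),cv2.resize(ims[1],(400,300))]))
save("pics/1t.png",cv2.resize(ims[0],(800,600)));save("pics/1s.png",cv2.resize(ims[1],(800,600)))
print(env.get_obs())
E
```

```text
top blue_sensor 0.61 229 182 [0.57  0.253 0.043]
top blue_sensor 0.61 112 247 [0.352 0.639 0.04 ]
top blue_sensor_plug 0.75 229 172 [0.608 0.254 0.024]
top blue_sensor_plug 0.72 94 244 [0.364 0.711 0.006]
top grey_sensor 0.63 264 185 [0.56  0.135 0.044]
top tray 0.56 244 181 [0.582 0.203 0.   ]
top stand 0.76 351 178 [ 0.59  -0.165  0.011]
top cradle 0.58 360 180 [ 0.564 -0.174  0.103]
top lamp 0.87 378 143 [ 0.641 -0.192  0.271]
scene blue_sensor 0.93 286 248 [0.602 0.245 0.029]
scene blue_sensor 0.66 356 168 [0.369 0.637 0.012]
scene blue_sensor_plug 0.75 369 162 [0.367 0.691 0.019]
scene blue_sensor_plug 0.56 289 256 [0.614 0.25  0.003]
scene grey_sensor 0.66 245 256 [0.586 0.124 0.036]
scene tray 0.79 268 255 [0.587 0.196 0.004]
scene stand 0.69 142 304 [ 0.608 -0.18   0.014]
scene cradle 0.62 131 272 [ 0.568 -0.183  0.105]
{'t': 0.8, 'joints': array([ 1.043,  0.158,  1.597,  0.   ,  1.386, -0.21 ]), 'qd': array([-0.001, -0.   , -0.001,  0.   ,  0.   ,  0.002]), 'tau': array([  0.001, -38.556, -32.234,   0.07 ,   0.031,  -0.   ]), 'tcp_pos': array([0.18 , 0.546, 0.223]), 'tool_rot': array([0.497, 3.102, 0.   ]), 'force': array([ 0.08 ,  0.074, -0.321]), 'ft_torque': array([ 0.03 , -0.095,  0.012]), 'opening': 0.09191963728077818}
```

View pics/1t.png

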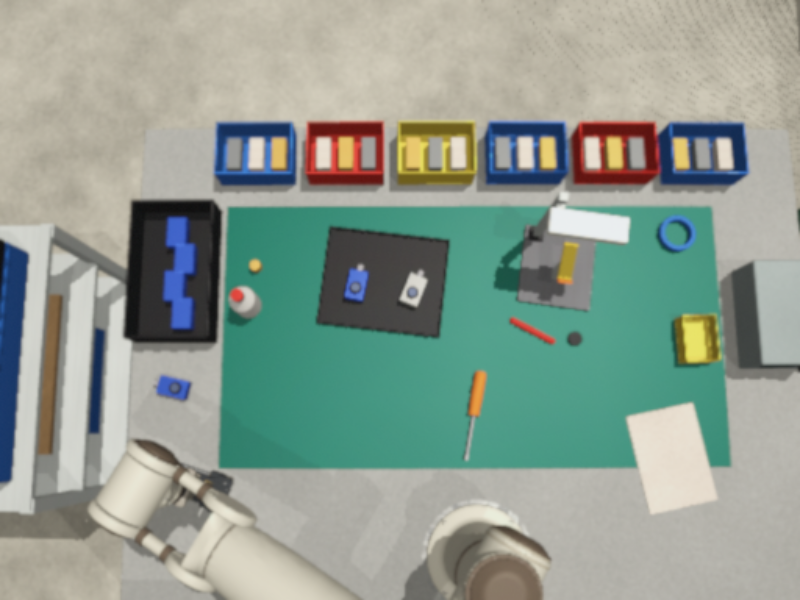

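View pics/1s.png

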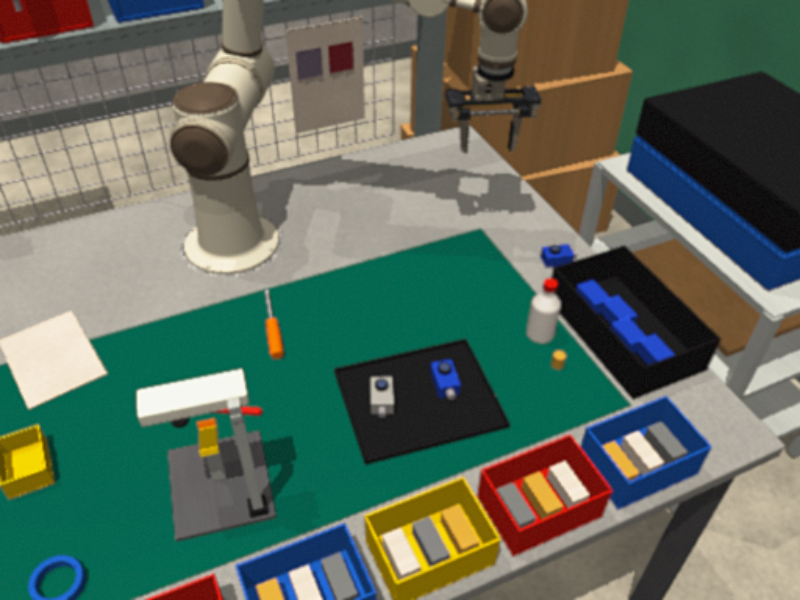

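```bash
cat > m.py <<'E'
from h import *
np.set_printoptions(precision=4,suppress=True)
def rect(P):
    r=cv2.minAreaRect((P[:,:2]*1000).astype(np.float32)); return np.array(r[0])/1000,np.array(r[1]),r[2]
f=np.load("top.npz"); im,d=f["im"],f["d"]; C=cloud("top",d); h=cv2.cvtColor(im,cv2.COLOR_RGB2HSV)
near=lambda x,y,r:(np.hypot(C[...,0]-x,C[...,1]-y)<r)&(d>0)
m=near(.64,-.19,.12)&(C[...,2]>.255)&(C[...,2]<.285); print("lamp",rect(C[m]),C[m].mean(0),m.sum())
y=near(.57,-.175,.08)&(h[...,0]>8)&(h[...,0]<35)&(h[...,1]>140)&(C[...,2]>.08)&(C[...,2]<.16); print("bar",rect(C[y]),C[y].mean(0),C[y][:,2].min(),C[y][:,2].max())
P=C[y]; A=np.c_[P[:,:2],np.ones(len(P))]; g=np.linalg.lstsq(A,P[:,2],rcond=None)[0]; print("grad",g,np.degrees(np.arctan(np.hypot(*g[:2]))),np.degrees(np.arctan2(g[1],g[0])))
b=near(.58,.253,.06)&(h[...,0]>100)&(h[...,0]<130)&(h[...,1]>120); print("blue",rect(C[b]),C[b].mean(0),b.sum())
k=near(.58,.2,.2)&(h[...,2]<70)&(C[...,2]<.03); print("tray",rect(C[k]))
s=near(.59,-.17,.15)&(C[...,2]>.005)&(C[...,2]<.02)&(h[...,1]<60); print("base",rect(C[s]),C[s].mean(0))
save("pics/2.png",cv2.resize(im[150:215,190:300],None,fx=6,fy=6,interpolation=cv2.INTER_CUBIC))
E
python3 m.py
```

```text
lamp (array([ 0.6528, -0.1905]), array([150.1964,  78.3479]), 82.0230712890625) [ 0.6406 -0.1846  0.2702] 961
bar (array([ 0.6005, -0.1815]), array([27.726 , 77.3903]), 83.89571380615234) [ 0.6012 -0.1815  0.1135] 0.09122005530168353 0.13580159593448715
grad [ 0.3763 -0.1482 -0.1396] 22.018695421646708 -21.50078468042605
blue (array([0.5764, 0.2596]), array([45.4082, 72.1167]), 79.12413787841797) [0.5722 0.2584 0.0292] 220
tray (array([0.5843, 0.1995]), array([264.5073, 220.4067]), 83.2246322631836)
base (array([ 0.573 , -0.1759]), array([165.667 , 255.7595]), 79.2319564819336) [ 0.6008 -0.1794  0.0099]
```

View pics/2.png

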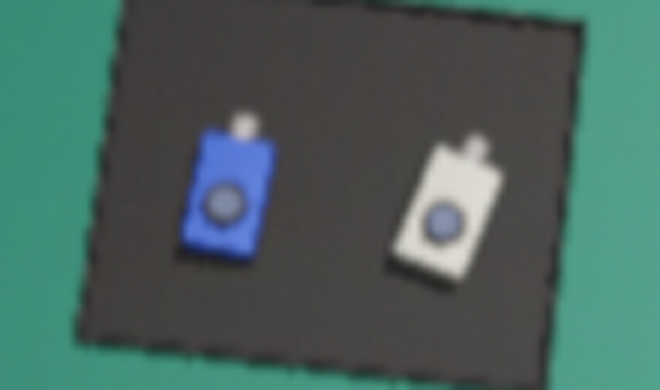

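Candidates: the blue one in the tray (top ≈ 229,182, 0.62 m from the base) and another blue one outside the tray (top ≈ 112,247, 0.73 m). The first is in the tray and nearest, and the crop shows it lens up with its plug pointing away from the robot. I'll move above it.

Request:
{"op": "apply_moves", "data": {"increments": [{"fingers":0.8,"offset":[0.088,-0.065,0],"turn":[0,0,0.0025]},{"fingers":0.8,"offset":[0.088,-0.065,0],"turn":[0,0,0.0025]},{"fingers":0.8,"offset":[0.088,-0.065,0],"turn":[0,0,0.0025]},{"fingers":0.8,"offset":[0.088,-0.065,0],"turn":[0,0,0.0025]},{"fingers":0.8,"offset":[0.088,-0.065,0],"turn":[0,0,0.0025]},{"fingers":0.8,"offset":[0.088,-0.065,0],"turn":[0,0,0.0025]},{"fingers":0.8,"offset":[0.088,-0.065,0],"turn":[0,0,0.0025]},{"fingers":0.8,"offset":[0.088,-0.065,0],"turn":[0,0,0.0025]},{"fingers":0.8,"offset":[0.088,-0.065,0],"turn":[0,0,0.0025]},{"fingers":0.8,"offset":[0,0,0],"turn":[0,0,0]}]}}

```text
t: 2.05
tcp_pos: [0.5781, 0.2509, 0.2221]
tool_rot: [0.284, 3.128, -0.001]
force: [-0.7, 0.4, 0.1]
opening: 0.0739
```

```bash
cat > w.py <<'E'
from h import *
np.set_printoptions(precision=4,suppress=True)
c=cal("wrist"); im,d=imaging.get_image("wrist"); C=cloud("wrist",d,c); h=cv2.cvtColor(im,cv2.COLOR_RGB2HSV)
o=env.get_obs(); print(o["t"],o["tcp_pos"],o["tool_rot"],cv2.Rodrigues(o["tool_rot"])[0])
for th,z in [("blue_sensor",.004),("blue_sensor_plug",.019)]:
    for r in spotter.landmark_of("wrist",th)[:3]: print(th,round(r["conf"],2),r["uv"],onz("wrist",r["uv"],z,c))
m=(h[...,0]>100)&(h[...,0]<130)&(h[...,1]>120)&(d>0)&(C[...,2]>.03)&(C[...,2]<.038)
m=cv2.morphologyEx(m.astype(np.uint8),cv2.MORPH_OPEN,np.ones((3,3)))>0
P=C[m]; r=cv2.minAreaRect((P[:,:2]*1000).astype(np.float32)); print(m.sum(),r,np.median(P[:,2]))
save("pics/w%d.png"%int(o["t"]*100),im)
E
python3 w.py; ls pics
```

```text
2.1 [0.5765 0.2526 0.2222] [-0.2809 -3.1283 -0.0001] [[-0.984   0.1782 -0.0007]
 [ 0.1782  0.984   0.0001]
 [ 0.0007 -0.     -1.    ]]
blue_sensor 0.98 [255.6, 160.3] [[0.5677 0.2547 0.004 ]]
blue_sensor_plug 0.82 [255.9, 207.5] [[0.6246 0.2446 0.019 ]]
678 ((574.501953125, 264.6661376953125), (24.594873428344727, 63.17936325073242), 75.59261322021484) 0.034596120796155594
1.png
1s.png
1t.png
2.png
w210.png
```

View pics/w210.png

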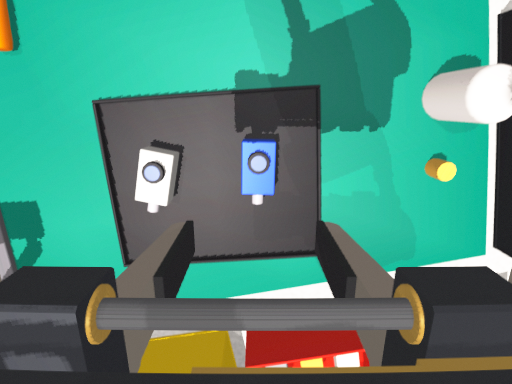

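```bash
cat > w2.py <<'E'
from h import *
np.set_printoptions(precision=4,suppress=True)
c=cal("wrist"); im=cv2.imread("pics/w210.png")[...,::-1].copy(); h=cv2.cvtColor(im,cv2.COLOR_RGB2HSV)
m=((h[...,0]>105)&(h[...,0]<130)&(h[...,1]>120)&(h[...,2]>60)).astype(np.uint8); m[:,:215]=0;m[:,300:]=0;m[:130]=0;m[215:]=0
m=cv2.morphologyEx(m,cv2.MORPH_CLOSE,np.ones((15,15)))
cn=max(cv2.findContours(m,0,2)[0],key=cv2.contourArea); r=cv2.minAreaRect(cn); b=cv2.boxPoints(r); print(b)
W=onz("wrist",b,.034,c); print(W, W.mean(0), [np.linalg.norm(W[i]-W[(i+1)%4]) for i in range(4)])
for i in range(2):
    e=W[i+1]-W[i]; print(np.degrees(np.arctan2(e[1],e[0])))
print("plug end",onz("wrist",[257.3,204],.019,c), "cam",c[2].T@-c[3])
E
python3 w2.py
```

```text
[[241. 139.]
 [276. 139.]
 [276. 195.]
 [241. 195.]]
[[0.5323 0.2467 0.034 ]
 [0.5394 0.2862 0.034 ]
 [0.6053 0.2757 0.034 ]
 [0.5979 0.2343 0.034 ]] [0.5687 0.2607 0.034 ] [np.float64(0.040066874409367806), np.float64(0.06671576305959014), np.float64(0.04206039825284218), np.float64(0.06669525383377614)]
79.86483602800935
-9.08264055276239
plug end [[0.6172 0.2509 0.019 ]] cam [0.5012 0.2676 0.3852]
```

Request:
{"op": "apply_moves", "data": {"increments": [{"fingers":0.8,"offset":[-0.01,0.012,-0.1],"turn":[0,0,0]},{"fingers":0.8,"offset":[0,0,-0.1],"turn":[0,0,0]},{"fingers":0.8,"offset":[0,0,-0.1],"turn":[0,0,0]},{"fingers":0.8,"offset":[0,0,-0.06],"turn":[0,0,0]},{"fingers":0.8,"offset":[0,0,-0.04],"turn":[0,0,0]},{"fingers":0.8,"offset":[0,0,-0.014],"turn":[0,0,0]},{"fingers":0.8,"offset":[0,0,0],"turn":[0,0,0]}]}}

```text
t: 3.08
tcp_pos: [0.571, 0.2601, 0.0163]
tool_rot: [0.276, 3.128, 0.001]
force: [-1.0, -0.2, 0.3]
opening: 0.0737
```

Run:
```python
from h import *
o=env.get_obs();print(o["t"],o["tcp_pos"],o["force"])
im,d=imaging.get_image("wrist"); save("pics/w3.png",im)
```

```text
3.075 [0.57104618 0.26014167 0.01634596] [-0.95038393 -0.24311664  0.30276809]
```

View pics/w3.png

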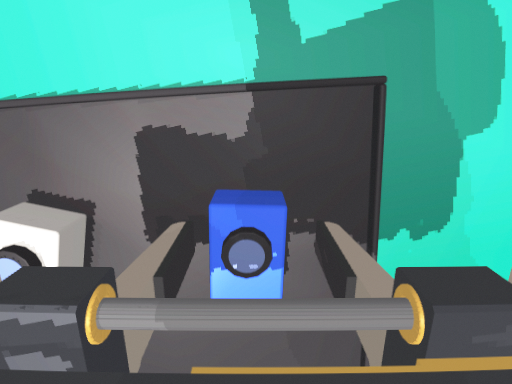

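The sensor (about 210–285, 190–300) is between the jaws and straight. Next: close and lift.

Request:
{"op": "apply_moves", "data": {"increments": [{"fingers":0,"offset":[0,0,0],"turn":[0,0,0]},{"fingers":0,"offset":[0,0,0],"turn":[0,0,0]},{"fingers":0,"offset":[0,0,0],"turn":[0,0,0]},{"fingers":0,"offset":[0,0,0],"turn":[0,0,0]},{"fingers":0,"offset":[0,0,0.03],"turn":[0,0,0]},{"fingers":0,"offset":[0,0,0.1],"turn":[0,0,0]},{"fingers":0,"offset":[0,0,0.12],"turn":[0,0,0]},{"fingers":0,"offset":[0,0,0.12],"turn":[0,0,0]},{"fingers":0,"offset":[0,0,0.1],"turn":[0,0,0]}]}}

```text
t: 4.25
tcp_pos: [0.5707, 0.26, 0.2542]
tool_rot: [0.276, 3.127, 0.002]
force: [1.0, 0.6, -1.6]
opening: 0.0397
```

Request:
{"op": "apply_moves", "data": {"increments": [{"fingers":0,"offset":[-0.024,-0.106,0],"turn":[0,0,0]},{"fingers":0,"offset":[-0.024,-0.106,0],"turn":[0,0,0]},{"fingers":0,"offset":[-0.024,-0.106,0],"turn":[0,0,0]},{"fingers":0,"offset":[-0.024,-0.106,0],"turn":[0,0,0]},{"fingers":0,"offset":[-0.024,-0.106,0],"turn":[0,0,0]},{"fingers":0,"offset":[-0.024,-0.106,0],"turn":[0,0,0]},{"fingers":0,"offset":[0,0,0],"turn":[0,0,0]},{"fingers":0,"offset":[0,0,0],"turn":[0,0,0]}]}}

```text
t: 5.25
tcp_pos: [0.4987, -0.0578, 0.251]
tool_rot: [0.277, 3.129, 0.001]
force: [-0.1, 0.1, -2.2]
opening: 0.0396
```

Run:
```python
from h import *
np.set_printoptions(precision=4,suppress=True)
c=cal("wrist"); im,d=imaging.get_image("wrist"); o=env.get_obs(); np.savez("v.npz",im=im,d=d,K=c[0],dist=c[1],R=c[2],t=c[3],tcp=o["tcp_pos"],rot=o["tool_rot"])
save("pics/w4.png",im); print(o["t"],o["tcp_pos"],o["tool_rot"],o["opening"]); C=cloud("wrist",d,c)
for th in ["blue_sensor","stand","cradle","lamp"]:
    for r in spotter.landmark_of("wrist",th)[:3]:
        u,v=np.round(r["uv"]).astype(int); print(th,round(r["conf"],2),u,v,C[v,u], onz("wrist",r["uv"],.1,c))
```

```text
5.3 [ 0.4988 -0.0574  0.2509] [0.2754 3.1291 0.0008] 0.03980260539912624
blue_sensor 0.86 252 238 [ 0.4847 -0.0562  0.2773] [[ 0.5622 -0.0719  0.1   ]]
stand 0.94 185 245 [ 0.4826 -0.0893  0.2771] [[ 0.5576 -0.1476  0.1   ]]
cradle 0.82 157 262 [ 0.5719 -0.1833  0.1023] [[ 0.5731 -0.1842  0.1   ]]
```

View pics/w4.png

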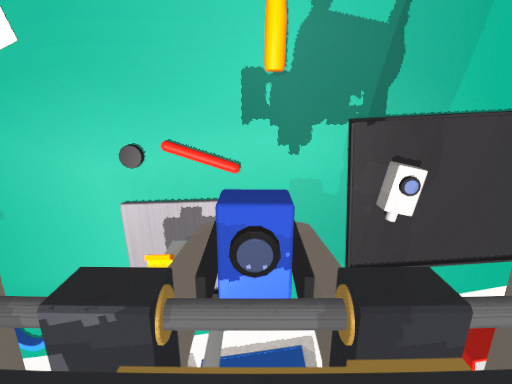

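Request:
{"op": "apply_moves", "data": {"increments": [{"fingers":0,"offset":[0,0.02,0],"turn":[0,0,0.0085]},{"fingers":0,"offset":[0,0,0],"turn":[-0.0026,-0.023,0]},{"fingers":0,"offset":[0,0,0],"turn":[-0.0026,-0.023,0]},{"fingers":0,"offset":[0,0,0],"turn":[-0.0026,-0.023,0]},{"fingers":0,"offset":[0,0,0],"turn":[0,0,0]},{"fingers":0,"offset":[0,0,0],"turn":[0,0,0]}]}}

```text
t: 6.25
tcp_pos: [0.4994, -0.0483, 0.2518]
tool_rot: [0.165, 2.701, -0.031]
force: [1.1, 0.2, -1.3]
opening: 0.0398
```

Run:
```python
from h import *
np.set_printoptions(precision=4,suppress=True)
c=cal("wrist"); im,d=imaging.get_image("wrist"); o=env.get_obs(); np.savez("v.npz",im=im,d=d,K=c[0],dist=c[1],R=c[2],t=c[3],tcp=o["tcp_pos"],rot=o["tool_rot"])
save("pics/w5.png",im); print(o["t"],o["tcp_pos"],cv2.Rodrigues(o["tool_rot"])[0],o["opening"]); C=cloud("wrist",d,c)
for th in ["stand","cradle","lamp"]:
    for r in spotter.landmark_of("wrist",th)[:3]:
        u,v=np.round(r["uv"]).astype(int); print(th,round(r["conf"],2),u,v,C[v,u], onz("wrist",r["uv"],.1,c))
```

```text
6.3 [ 0.4998 -0.0485  0.252 ] [[-0.8994  0.1208  0.4201]
 [ 0.1111  0.9927 -0.0477]
 [-0.4227  0.0038 -0.9062]] 0.03953268907888018
stand 0.71 172 159 [ 0.5877 -0.1734  0.0161] [[ 0.5346 -0.1403  0.1   ]]
cradle 0.57 148 189 [ 0.5651 -0.1751  0.1077] [[ 0.5706 -0.1786  0.1   ]]
cradle 0.23 172 158 [ 0.5879 -0.1741  0.0132] [[ 0.5325 -0.1386  0.1   ]]
```

View pics/w5.png

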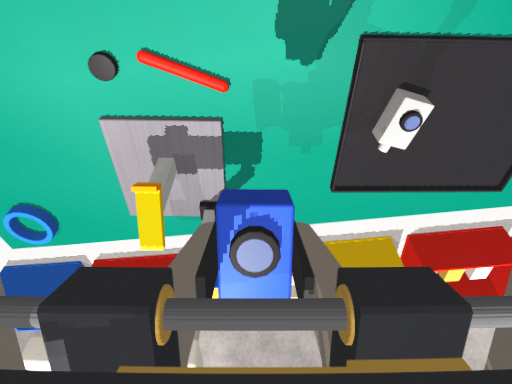

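```bash
cat > s.py <<'E'
from h import *
np.set_printoptions(precision=4,suppress=True)
f=np.load("v.npz"); im,d=f["im"],f["d"]; c=(f["K"],f["dist"],f["R"],f["t"]); C=cloud("wrist",d,c); h=cv2.cvtColor(im,cv2.COLOR_RGB2HSV)
w=np.zeros((384,512),bool); w[175:256,120:175]=1
yel=w&(h[...,1]>150)&(h[...,0]>21)&(h[...,0]<35)&(h[...,2]>150)&(C[...,2]>.09); org=w&(h[...,1]>150)&(h[...,0]>=5)&(h[...,0]<=21)&(C[...,2]>.08)
print(yel.sum(),org.sum(),"lip mean",C[org].mean(0),C[org].min(0),C[org].max(0))
m=cv2.erode(yel.astype(np.uint8),np.ones((3,3)))>0; P=C[m]
A=np.c_[P[:,:2],np.ones(len(P))]; g=np.linalg.lstsq(A,P[:,2],rcond=None)[0]; print("slope",np.degrees(np.arctan(np.hypot(*g[:2]))),np.degrees(np.arctan2(g[1],g[0])),P.min(0),P.max(0), np.std(A@g-P[:,2]))
# edges per row
L=[];Rr=[];T=[]
for v in range(196,244):
    u=np.where(yel[v])[0]
    if len(u)>15: T.append(v);L.append(u[0]-.5);Rr.append(u[-1]+.5)
def onplane(uv):
    o,r=ray("wrist",uv,c); n=np.array([g[0],g[1],-1]); s=-(g[2]+o@n)/(r@n); return o+r*s[:,None]
PL=onplane(np.c_[L,T]);PR=onplane(np.c_[Rr,T]); M=(PL+PR)/2
for Q in (PL,PR,M):
    k=np.polyfit(Q[:,0],Q[:,1],1); print("edge yaw",np.degrees(np.arctan(k[0])),"y at .6",np.polyval(k,.6))
print("width",np.median(np.linalg.norm(PL-PR,axis=1)), "mid first/last",M[0],M[-1])
# base plate top
w=np.zeros((384,512),bool); w[110:222,90:240]=1
b=w&(h[...,1]<70)&(abs(C[...,2]-.01)<.006)&(d>0); b=cv2.morphologyEx(b.astype(np.uint8),2,np.ones((3,3)))>0
r=cv2.minAreaRect((C[b][:,:2]*1000).astype(np.float32)); print("base",r,cv2.boxPoints(r).tolist(),C[b][:,2].mean())
# sensor in tool frame
R=cv2.Rodrigues(f["rot"])[0]; S=(C-f["tcp"])@R
w=np.zeros((384,512),bool); w[180:300,205:305]=1
bl=w&(h[...,0]>105)&(h[...,0]<130)&(h[...,1]>120); Q=S[bl]; print("sensor tool",Q.min(0),Q.max(0))
for v in (195,200,203,206,209,215,280,295): print(v,S[v,230],S[v,280])
lens=w&(h[...,2]<45); print("lens",np.median(S[lens],0),S[lens].min(0),S[lens].max(0))
E
python3 s.py
```

```text
1574 111 lip mean [ 0.5652 -0.1761  0.1008] [ 0.5589 -0.1927  0.0913] [ 0.5749 -0.1658  0.1095]
slope 47.692072263294804 79.91825827277768 [ 0.3637 -0.2014  0.0981] [ 0.6383 -0.0319  0.3677] 0.014683636757204474
edge yaw -22.145341279420123 y at .6 -0.20793363906660392
edge yaw -17.812420147925952 y at .6 -0.16088127915480677
edge yaw -20.37670648056732 y at .6 -0.1855701761131886
width 0.10783232783223606 mid first/last [ 0.5635 -0.1719  0.1218] [ 0.6629 -0.2092  0.1005]
base ((615.0582275390625, -187.13485717773438), (160.35792541503906, 174.9774627685547), 81.67139434814453) [[516.8782348632812, -253.79547119140625], [690.0103149414062, -279.1409912109375], [713.2382202148438, -120.4742431640625], [540.1061401367188, -95.12872314453125]] 0.01038324612801464
sensor tool [-0.2194 -0.0687 -0.1628] [0.0754 0.0204 0.3136]
195 [ 0.0296 -0.0128 -0.0041] [ 0.0293  0.0144 -0.0029]
200 [ 0.0295 -0.0121 -0.013 ] [ 0.0294  0.0136 -0.0127]
203 [ 0.0295 -0.0117 -0.0181] [ 0.029   0.0133 -0.0164]
206 [ 0.0277 -0.0118 -0.0173] [ 0.0277  0.0133 -0.0175]
209 [ 0.026  -0.0119 -0.0171] [ 0.0267  0.0132 -0.019 ]
215 [ 0.0234 -0.0119 -0.0186] [ 0.0234  0.0133 -0.0187]
280 [-0.0134 -0.0127 -0.0189] [-0.0134  0.0141 -0.019 ]
295 [-0.0234 -0.013  -0.0178] [-0.0224  0.0142 -0.0193]
lens [ 0.0091 -0.0033 -0.0308] [-0.0762 -0.0774 -0.1628] [0.0754 0.024  0.2963]
```

```bash
sed -i 's/^yel=.*/ok=(d>0)\&(C[...,2]>.09)\&(C[...,2]<.15)\&(abs(C[...,0]-.6)<.07)\nyel=w\&ok\&(h[...,1]>150)\&(h[...,0]>21)\&(h[...,0]<35)\&(h[...,2]>150); org=w\&ok\&(h[...,1]>150)\&(h[...,0]>=5)\&(h[...,0]<=21)/; s/^bl=w&/bl=w\&(d>0)\&/' s.py
cat >> s.py <<'E'
P=C[m]; print(len(P)); 
for v in (184,186,188,190,191,192,193,194,196,200): print(v,C[v,148],h[v,148])
for v in range(240,256,2): print(v,C[v,150],h[v,150])
E
python3 s.py
```

```text
1567 111 lip mean [ 0.5652 -0.1761  0.1008] [ 0.5589 -0.1927  0.0913] [ 0.5749 -0.1658  0.1095]
slope 22.24763287060305 -13.301604227334176 [ 0.5604 -0.2014  0.0981] [ 0.6383 -0.1674  0.1319] 0.002479075022884999
edge yaw -9.38322732043823 y at .6 -0.19828259487234723
edge yaw -9.253803104406728 y at .6 -0.16848417329196186
edge yaw -9.32072756092875 y at .6 -0.18338057810348346
width 0.029556445700975906 mid first/last [ 0.5771 -0.1795  0.1054] [ 0.6321 -0.1887  0.1282]
base ((615.0582275390625, -187.13485717773438), (160.35792541503906, 174.9774627685547), 81.67139434814453) [[516.8782348632812, -253.79547119140625], [690.0103149414062, -279.1409912109375], [713.2382202148438, -120.4742431640625], [540.1061401367188, -95.12872314453125]] 0.01038324612801464
sensor tool [-0.2194 -0.0687 -0.0941] [0.0298 0.0204 0.3136]
195 [ 0.0296 -0.0128 -0.0041] [ 0.0293  0.0144 -0.0029]
200 [ 0.0295 -0.0121 -0.013 ] [ 0.0294  0.0136 -0.0127]
203 [ 0.0295 -0.0117 -0.0181] [ 0.029   0.0133 -0.0164]
206 [ 0.0277 -0.0118 -0.0173] [ 0.0277  0.0133 -0.0175]
209 [ 0.026  -0.0119 -0.0171] [ 0.0267  0.013
[... 355 characters left out ...]
 [ 0.5627 -0.1739  0.109 ] [ 26 224 255]
190 [ 0.566  -0.1753  0.1084] [ 26 222 255]
191 [ 0.5672 -0.1756  0.1087] [ 28 221 255]
192 [ 0.5732 -0.1794  0.1028] [ 30 222 255]
193 [ 0.5754 -0.1804  0.1019] [ 29 229 254]
194 [ 0.576  -0.1803  0.103 ] [ 27 236 247]
196 [ 0.5773 -0.1803  0.1051] [ 27 235 247]
200 [ 0.5816 -0.1813  0.107 ] [ 27 241 247]
240 [ 0.6273 -0.1898  0.1275] [ 27 238 246]
242 [ 0.6295 -0.1902  0.1287] [ 27 234 246]
244 [ 0.6316 -0.1906  0.13  ] [ 27 233 247]
246 [ 0.6356 -0.1921  0.1297] [ 30 205 255]
248 [ 0.6375 -0.1924  0.1312] [ 30 186 255]
250 [ 0.7962 -0.2841 -0.0009] [ 25  88 241]
252 [ 0.801  -0.2856 -0.    ] [ 14  15 184]
254 [ 0.8066 -0.2875  0.0003] [ 19  11 181]
```

```bash
cat > g.py <<'E'
from h import *
import sys
from scipy.spatial.transform import Rotation as Ro
np.set_printoptions(precision=4,suppress=True)
yaw=np.radians(-8.6); a=np.radians(25)
cx=np.array([np.cos(yaw)*np.cos(a),np.sin(yaw)*np.cos(a),np.sin(a)]); cy=np.array([-np.sin(yaw),np.cos(yaw),0]); cz=np.cross(cx,cy)
O=np.array([.570,-.1793,.100]); Rt=np.c_[-cx,cy,-cz]; off=np.array([-.0025,0,.012])
if __name__=="__main__":
    o=env.get_obs(); R=cv2.Rodrigues(o["tool_rot"])[0]; print(o["t"],o["tcp_pos"],o["force"])
    so=o["tcp_pos"]+R@off; print("sensor in cradle frame mm",(so-O)@np.c_[cx,cy,cz]*1000)
    print("turn units",Ro.from_matrix(Rt@R.T).as_rotvec()/(2*np.pi))
    for x,z in [(34,80),(34,20),(34,4),(32,0)]:
        p=O+cx*x/1000+cz*z/1000-Rt@off; print((x,z),p,"units",(p-o["tcp_pos"])/.5)
    print("cx/mm units",cx/500,"cz",cz/500, "cy",cy/500)
E
python3 g.py
```

```text
6.45 [ 0.4997 -0.0485  0.2514] [ 1.0342  0.4326 -1.0352]
sensor in cradle frame mm [-14.2377 119.046  162.9069]
turn units [-0.0007  0.0001 -0.0046]
(34, 80) [ 0.5598 -0.1778  0.1967] units [ 0.1202 -0.2585 -0.1095]
(34, 20) [ 0.5849 -0.1815  0.1423] units [ 0.1703 -0.2661 -0.2183]
(34, 4) [ 0.5915 -0.1826  0.1278] units [ 0.1837 -0.2681 -0.2473]
(32, 0) [ 0.5914 -0.1825  0.1233] units [ 0.1835 -0.268  -0.2562]
cx/mm units [ 0.0018 -0.0003  0.0008] cz [-0.0008  0.0001  0.0018] cy [0.0003 0.002  0.    ]
```

Request:
{"op": "apply_moves", "data": {"increments": [{"fingers":0,"offset":[0.03,-0.065,-0.027],"turn":[-0.0004,0,-0.0023]},{"fingers":0,"offset":[0.03,-0.065,-0.027],"turn":[-0.0003,0,-0.0023]},{"fingers":0,"offset":[0.03,-0.065,-0.027],"turn":[0,0,0]},{"fingers":0,"offset":[0.03,-0.064,-0.028],"turn":[0,0,0]},{"fingers":0,"offset":[0,0,0],"turn":[0,0,0]},{"fingers":0,"offset":[0,0,0],"turn":[0,0,0]}]}}

```text
t: 7.2
tcp_pos: [0.5589, -0.1776, 0.1961]
tool_rot: [0.204, 2.699, -0.044]
force: [-0.7, 0.4, -1.1]
opening: 0.0398
```

```bash
python3 g.py
python3 - <<'E'
from h import *
a,_=imaging.get_image("wrist"); b,db=imaging.get_image("scene"); np.savez("sc.npz",im=b,d=db)
save("pics/w6.png",np.vstack([cv2.resize(a[130:300,130:370],None,fx=2,fy=2)[:300],cv2.resize(b[215:345,70:230],(480,300),interpolation=2)]))
E
```

```text
7.2 [ 0.5589 -0.1776  0.1961] [-0.7297  0.3955 -1.1332]
sensor in cradle frame mm [32.9478  0.0251 79.858 ]
turn units [-0.0001 -0.      0.0001]
(34, 80) [ 0.5598 -0.1778  0.1967] units [ 0.0018 -0.0003  0.0011]
(34, 20) [ 0.5849 -0.1815  0.1423] units [ 0.0519 -0.0079 -0.1076]
(34, 4) [ 0.5915 -0.1826  0.1278] units [ 0.0653 -0.0099 -0.1366]
(32, 0) [ 0.5914 -0.1825  0.1233] units [ 0.065  -0.0099 -0.1456]
cx/mm units [ 0.0018 -0.0003  0.0008] cz [-0.0008  0.0001  0.0018] cy [0.0003 0.002  0.    ]
```

View pics/w6.png

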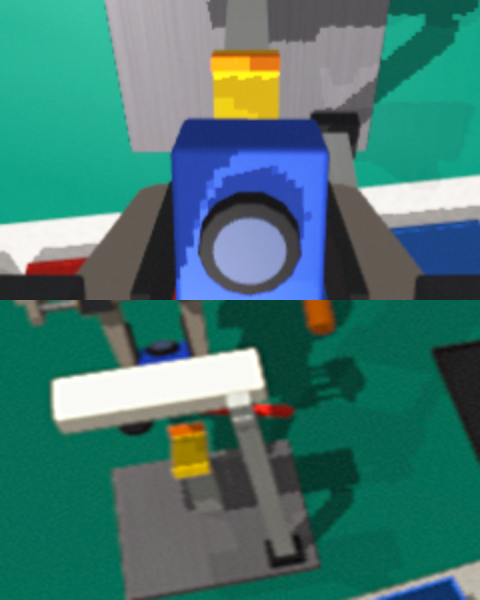

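```bash
cat > q.py <<'E'
from g import *
o=env.get_obs(); R=cv2.Rodrigues(o["tool_rot"])[0]; c=cal("wrist"); im,d=imaging.get_image("wrist"); h=cv2.cvtColor(im,cv2.COLOR_RGB2HSV)
C=cloud("wrist",d,c); B=np.c_[cx,cy,cz]; Q=(C-O)@B*1000; S=(C-o["tcp_pos"])@R*1000
w=np.zeros((384,512),bool); w[150:195,210:300]=1
y=w&(h[...,1]>150)&(h[...,0]>4)&(h[...,0]<35)&(d>0)&(C[...,2]>.085)
for v in range(152,192,2):
    u=np.where(y[v])[0]
    if len(u)>10: print(v,u[0],u[-1],"cradle mid",Q[v,u[len(u)//2]],"edge y",Q[v,u[0]][1],Q[v,u[-1]][1], "hue",h[v,u[len(u)//2],0])
w[:]=0; w[185:290,205:310]=1
b=w&(h[...,0]>105)&(h[...,0]<130)&(h[...,1]>100)&(d>0)&(abs(S[...,2])<25)
for v in (200,210,220,230):
    u=np.where(b[v])[0]; print("sens",v,u[0],u[-1],S[v,u[0]],S[v,u[-1]])
E
python3 q.py
```

```text
156 236 268 cradle mid [-4.8868 -1.2702  0.734 ] edge y -14.746775243051449 12.101930690651315 hue 13
158 235 268 cradle mid [-4.7271 -1.2009 10.2034] edge y -14.97080083139584 11.772886899837433 hue 19
160 235 268 cradle mid [-3.3055 -1.1955 11.484 ] edge y -15.007276087971412 11.814285676702902 hue 21
162 235 268 cradle mid [-1.4977 -1.208  10.4995] edge y -15.021836722592566 11.794200503155192 hue 21
164 235 268 cradle mid [ 0.2319 -1.2164 10.047 ] edge y -15.065621893547098 11.889314766692824 hue 23
166 236 268 cradle mid [ 3.988  -1.3091 -1.0616] edge y -14.861265941202868 12.290416818091563 hue 29
168 236 268 cradle mid [ 5.6348 -1.3105 -0.6014] edge y -14.807776515458425 12.334693154271552 hue 29
170 236 268 cradle mid [ 7.1497 -1.3068  0.5085] edge y -14.926542445687218 12.27011968068412 hue 24
172 236 268 cradle mid [ 9.0942 -1.3197 -0.476 ] edge y -14.990087830453858 12.353126553181237 hue 24
174 236 268 cradle mid [10.7194 -1.3201  0.1059] edge y -14.972421252548097 12.374218923409575 hue 24
176 236 268 cradle mid [12.4403 -1.3241  0.2508] edge y -14.962416613537401 12.351
[... 223 characters left out ...]
37 268 cradle mid [17.8772 -0.4802 -0.3314] edge y -14.31387032147797 12.41720542681806 hue 24
184 237 268 cradle mid [19.5569 -0.4819  0.0737] edge y -14.363705888159735 12.449469263495793 hue 26
186 237 268 cradle mid [21.1431 -0.482   0.8441] edge y -14.252350566833087 12.498077945177736 hue 26
188 237 268 cradle mid [22.907  -0.4852  0.927 ] edge y -14.385359428154771 12.538000834184357 hue 24
sens 200 218 291 [ 28.4861 -18.6947 -11.2875] [ 28.3277  19.3898 -10.908 ]
sens 210 216 294 [ 25.1543 -19.0868 -17.6079] [ 24.7434  20.372  -16.5388]
sens 220 216 293 [ 19.9049 -19.233  -17.9236] [ 19.8285  19.8681 -17.8389]
sens 230 216 293 [ 14.2797 -19.4797 -17.5316] [ 13.5495  20.3171 -15.8918]
```

Request:
{"op": "apply_moves", "data": {"increments": [{"fingers":0,"offset":[0.0156,-0.0031,-0.0323],"turn":[0,0,0]},{"fingers":0,"offset":[0.0156,-0.0031,-0.0323],"turn":[0,0,0]},{"fingers":0,"offset":[0.0156,-0.0031,-0.0323],"turn":[0,0,0]},{"fingers":0,"offset":[0.0156,-0.0031,-0.0323],"turn":[0,0,0]},{"fingers":0,"offset":[0,0,0],"turn":[0,0,0]},{"fingers":0,"offset":[0,0,0],"turn":[0,0,0]}]}}

```text
t: 8.1
tcp_pos: [0.5901, -0.1838, 0.1325]
tool_rot: [0.203, 2.697, -0.046]
force: [-0.1, -0.7, -1.7]
opening: 0.0403
```

```bash
python3 g.py
python3 - <<'E'
from h import *
a,_=imaging.get_image("wrist"); b,db=imaging.get_image("scene")
save("pics/w7.png",np.vstack([cv2.resize(a[130:300,130:370],None,fx=2,fy=2)[:300],cv2.resize(b[215:345,70:230],(480,300),interpolation=2)]))
E
```

```text
8.1 [ 0.5901 -0.1838  0.1325] [-0.0663 -0.7053 -1.6648]
sensor in cradle frame mm [34.9317 -1.4663  8.7898]
turn units [0.0001 0.0003 0.    ]
(34, 80) [ 0.5598 -0.1778  0.1967] units [-0.0607  0.0121  0.1283]
(34, 20) [ 0.5849 -0.1815  0.1423] units [-0.0106  0.0046  0.0196]
(34, 4) [ 0.5915 -0.1826  0.1278] units [ 0.0028  0.0025 -0.0094]
(32, 0) [ 0.5914 -0.1825  0.1233] units [ 0.0026  0.0026 -0.0184]
cx/mm units [ 0.0018 -0.0003  0.0008] cz [-0.0008  0.0001  0.0018] cy [0.0003 0.002  0.    ]
```

View pics/w7.png

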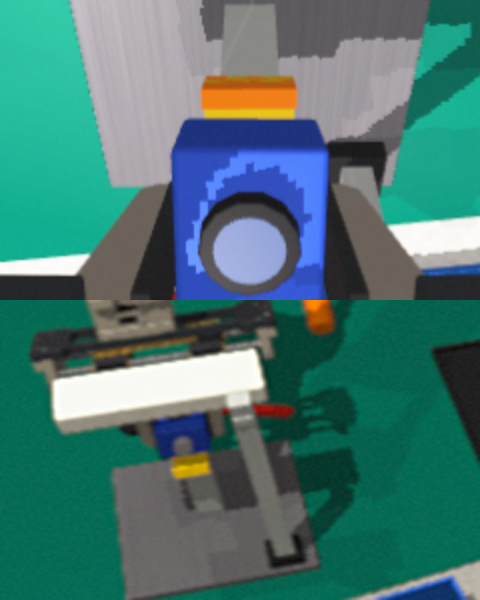

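Request:
{"op": "apply_moves", "data": {"increments": [{"fingers":0,"offset":[0.0025,-0.0004,-0.0054],"turn":[0,0,0]},{"fingers":0,"offset":[0.0025,-0.0004,-0.0054],"turn":[0,0,0]},{"fingers":0,"offset":[0,0,0],"turn":[0,0,0]},{"fingers":0,"offset":[0,0,0],"turn":[0,0,0]}]}}

```text
t: 8.7
tcp_pos: [0.5924, -0.1844, 0.126]
tool_rot: [0.204, 2.698, -0.045]
force: [0.2, -0.2, -1.2]
opening: 0.0397
```

Request:
{"op": "apply_moves", "data": {"increments": [{"fingers":0,"offset":[0.0008,-0.0001,-0.0018],"turn":[0,0,0]},{"fingers":0,"offset":[0,0,0],"turn":[0,0,0]}]}}

```text
t: 8.95
tcp_pos: [0.5928, -0.1845, 0.1252]
tool_rot: [0.204, 2.698, -0.045]
force: [-0.3, -0.3, -1.9]
opening: 0.0398
```

Request:
{"op": "apply_moves", "data": {"increments": [{"fingers":0,"offset":[0.0008,-0.0001,-0.0018],"turn":[0,0,0]},{"fingers":0,"offset":[0,0,0],"turn":[0,0,0]}]}}

```text
t: 9.2
tcp_pos: [0.5932, -0.1845, 0.1242]
tool_rot: [0.204, 2.698, -0.045]
force: [0.4, -0.1, -1.5]
opening: 0.0402
```

```bash
python3 g.py|head -3
```

```text
9.2 [ 0.5932 -0.1845  0.1242] [ 0.3912 -0.0888 -1.5352]
sensor in cradle frame mm [34.2153 -1.6751 -0.0563]
turn units [-0.      0.0001  0.0001]
```

Request:
{"op": "apply_moves", "data": {"increments": [{"fingers":0,"offset":[0.0008,-0.0001,-0.0018],"turn":[0,0,0]},{"fingers":0,"offset":[0,0,0],"turn":[0,0,0]}]}}

```text
t: 9.45
tcp_pos: [0.5935, -0.1846, 0.1238]
tool_rot: [0.204, 2.698, -0.045]
force: [-4.1, 1.4, 3.6]
opening: 0.0397
```

Request:
{"op": "apply_moves", "data": {"increments": [{"fingers":0,"offset":[0.0004,-0.0001,-0.0009],"turn":[0,0,0]},{"fingers":0,"offset":[0,0,0],"turn":[0,0,0]}]}}

```text
t: 9.7
tcp_pos: [0.5935, -0.1846, 0.1238]
tool_rot: [0.203, 2.699, -0.045]
force: [-10.5, 1.2, 8.1]
opening: 0.04
```

Request:
{"op": "apply_moves", "data": {"increments": [{"fingers":0,"offset":[-0.0022,0.0004,0.0001],"turn":[0,0,0]},{"fingers":0,"offset":[0,0,0],"turn":[0,0,0]}]}}

```text
t: 9.95
tcp_pos: [0.593, -0.1847, 0.1237]
tool_rot: [0.204, 2.697, -0.046]
force: [-3.1, 1.3, 3.2]
opening: 0.0399
```

Request:
{"op": "apply_moves", "data": {"increments": [{"fingers":0,"offset":[-0.0018,0.0003,-0.0008],"turn":[0,0,0]},{"fingers":0,"offset":[0,0,0],"turn":[0,0,0]}]}}

```text
t: 10.2
tcp_pos: [0.5925, -0.1847, 0.1234]
tool_rot: [0.204, 2.696, -0.046]
force: [0.8, 0.3, 4.0]
opening: 0.0394
```

```bash
cat > fr.py <<'E'
from g import *
o=env.get_obs(); print("force cradle",(o["force"]-[0,0,-1.5])@np.c_[cx,cy,cz])
E
python3 g.py|head -2; python3 fr.py
```

```text
10.2 [ 0.5925 -0.1847  0.1234] [0.8397 0.2969 4.0421]
sensor in cradle frame mm [33.3215 -1.9462 -0.4977]
force cradle [3.0544 0.4192 4.6908]
```

Request:
{"op": "apply_moves", "data": {"increments": [{"fingers":0,"offset":[-0.0018,0.0008,-0.0008],"turn":[0,0,0]},{"fingers":0,"offset":[0,0,0],"turn":[0,0,0]}]}}

```text
t: 10.45
tcp_pos: [0.5917, -0.1845, 0.1231]
tool_rot: [0.204, 2.696, -0.047]
force: [2.5, -0.5, 3.9]
opening: 0.04
```

```bash
python3 g.py|head -2; python3 fr.py;  python3 - <<'E'
from g import *
o=env.get_obs(); R=cv2.Rodrigues(o["tool_rot"])[0]; c=cal("wrist"); im,d=imaging.get_image("wrist"); h=cv2.cvtColor(im,cv2.COLOR_RGB2HSV)
C=cloud("wrist",d,c); Q=(C-O)@np.c_[cx,cy,cz]*1000
for v in range(166,206,2): print(v,Q[v,255],im[v,255])
save("pics/w8.png",cv2.resize(im[150:240,195:315],None,fx=5,fy=5,interpolation=2))
E
```

```text
10.45 [ 0.5917 -0.1845  0.1231] [ 2.5255 -0.4534  3.8956]
sensor in cradle frame mm [32.4674 -1.8724 -0.4605]
force cradle [ 4.6049 -0.0706  3.8061]
166 [ -2.9926  -1.1952 -48.3075] [139 140 137]
168 [ -1.628   -1.1975 -47.5769] [139 140 136]
170 [ -0.763   -1.2009 -44.428 ] [139 139 135]
172 [  0.184   -1.204  -41.8448] [137 138 135]
174 [  1.2791  -1.2067 -40.0785] [149 128 119]
176 [-5.2627 -1.2252 -4.4835] [172  95  17]
178 [-4.7952 -1.2282 -1.1843] [175  85  18]
180 [-4.8745 -1.2322  4.2299] [174  82  13]
182 [-4.5911 -1.2352  7.8809] [203 100  17]
184 [-4.124  -1.2379 10.6209] [242 129  25]
186 [-3.0857 -1.2394 11.0327] [242 129  24]
188 [-2.0327 -1.241  11.3827] [242 129  22]
190 [-0.5625 -1.2419 10.2082] [241 129  22]
192 [ 0.6542 -1.2433 10.0091] [226 117  59]
194 [ 1.1251 -1.2456 12.422 ] [ 31  50 127]
196 [ 0.92   -1.2488 17.0216] [ 30  52 127]
198 [ 0.9998 -1.2515 20.4759] [ 29  50 128]
200 [ 1.0992 -1.254  23.72  ] [ 32  53 129]
202 [ 0.8934 -1.2568 27.7924] [ 30  51 129]
204 [ 1.7649 -1.2583 28.3724] [ 40  68 167]
```

View pics/w8.png

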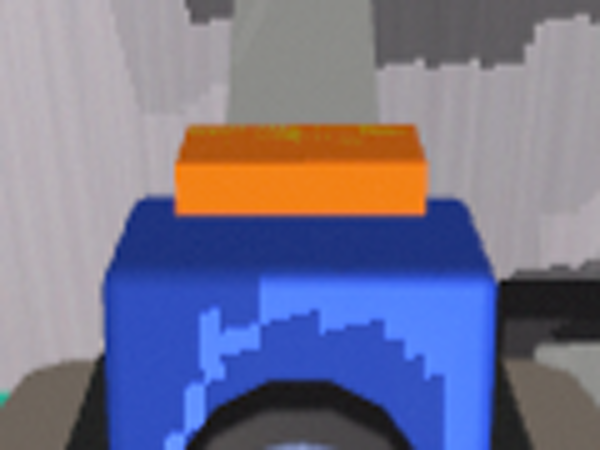

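Request:
{"op": "apply_moves", "data": {"increments": [{"fingers":0,"offset":[-0.0014,0.0002,-0.0007],"turn":[0,0,0]},{"fingers":0,"offset":[0,0,0],"turn":[0,0,0]}]}}

```text
t: 10.75
tcp_pos: [0.5916, -0.1844, 0.1231]
tool_rot: [0.204, 2.694, -0.047]
force: [6.5, -1.3, 1.8]
opening: 0.04
```

```bash
python3 g.py|head -3; python3 fr.py
```

```text
10.75 [ 0.5916 -0.1844  0.1231] [ 6.516  -1.25    1.8281]
sensor in cradle frame mm [32.3941 -1.8789 -0.3658]
turn units [0.0003 0.0007 0.0002]
force cradle [ 7.415  -0.2616  0.2145]
```

Request:
{"op": "apply_moves", "data": {"increments": [{"fingers":0,"offset":[0.001,-0.0001,-0.0004],"turn":[0,0,0]},{"fingers":0,"offset":[0,0,0],"turn":[0,0,0]},{"fingers":0.55,"offset":[0,0,0],"turn":[0,0,0]},{"fingers":0.75,"offset":[0,0,0],"turn":[0,0,0]},{"fingers":0.75,"offset":[0,0,0],"turn":[0,0,0]},{"fingers":0.75,"offset":[0,0,0],"turn":[0,0,0]}]}}

```text
t: 11.5
tcp_pos: [0.5903, -0.1836, 0.1211]
tool_rot: [0.204, 2.699, -0.045]
force: [-0.1, 0.7, 0.6]
opening: 0.069
```

Request:
{"op": "apply_moves", "data": {"increments": [{"fingers":0.75,"offset":[-0.007,0.001,0.015],"turn":[0,0,0]},{"fingers":0.75,"offset":[-0.015,0.0023,0.0326],"turn":[0,0,0]},{"fingers":0.75,"offset":[-0.03,0.0046,0.065],"turn":[0,0,0]},{"fingers":0.75,"offset":[-0.03,0.0046,0.065],"turn":[0,0,0]},{"fingers":0.75,"offset":[-0.03,0.0046,0.065],"turn":[0,0,0]},{"fingers":0.75,"offset":[-0.06,0,0.03],"turn":[0,0,0]},{"fingers":0.75,"offset":[0,0,0],"turn":[0,0,0]},{"fingers":0.75,"offset":[0,0,0],"turn":[0,0,0]}]}}

```text
t: 12.5
tcp_pos: [0.5048, -0.1752, 0.2577]
tool_rot: [0.205, 2.698, -0.045]
force: [0.1, 0.0, -0.1]
opening: 0.0691
```

Run:
```python
from g import *
o=env.get_obs(); print(o["t"],o["tcp_pos"],o["force"])
c=cal("wrist"); im,d=imaging.get_image("wrist"); h=cv2.cvtColor(im,cv2.COLOR_RGB2HSV)
C=cloud("wrist",d,c); Q=(C-O)@np.c_[cx,cy,cz]*1000
near=(d>0)&(abs(Q[...,0]-32)<50)&(abs(Q[...,1])<40)
b=near&(h[...,0]>105)&(h[...,0]<130)&(h[...,1]>100)&(abs(Q[...,2]-30)<4); P=Q[b]
r=cv2.minAreaRect(P[:,:2].astype(np.float32)); print("top face",b.sum(),r,np.median(P[:,2]))
A=np.c_[P[:,:2],np.ones(len(P))]; print("tilt deg",np.degrees(np.linalg.lstsq(A,P[:,2],rcond=None)[0][:2]))
l=near&(h[...,0]<24)&(h[...,1]>150)&(abs(Q[...,0])<9); print("lip",np.percentile(Q[l],[2,98],axis=0))
b2,_=imaging.get_image("scene")
save("pics/w9.png",np.hstack([cv2.resize(im,(400,300)),cv2.resize(b2[195:345,50:250],(400,300),interpolation=2)]))
```

```text
12.5 [ 0.5048 -0.1752  0.2577] [ 0.1381  0.0141 -0.1038]
top face 1651 ((32.56243896484375, -1.5446128845214844), (63.659454345703125, 39.50313949584961), 0.3197612166404724) 30.139004554752628
tilt deg [0.1982 0.079 ]
lip [[ -8.9649 -14.6353  -4.9675]
 [  0.2141  36.4198 277.4962]]
```

View pics/w9.png

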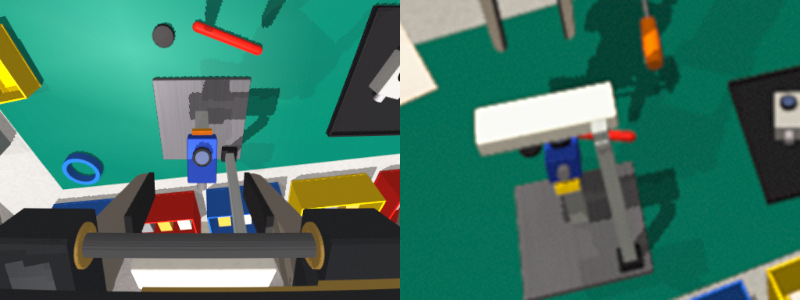

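The sensor lies flat: tilt about 0.2°, yaw 0.3°, y −1.5 mm against the bar's measured centre of −1.2 mm, and its plain end at the lip. The plug points up the slope and the gripper is clear, so I'll hand in.

```bash
python3 -c "
from h import *
print(ticket.job_done())"
```

```text
the job is handed in; nothing more can be done
None
```

The blue sensor from the tray now lies on the cradle, lens out, plain end against the lip and plug up the slope, and the job is handed in. I lowered it in the hand until it touched the bar, slid it down until it met the lip (about 7 N), then opened the jaws and backed out square to the bar, at about 12.5 s of robot time.

- **Last look, after letting go:** the top face is 30.1 mm above the bar and tilted about 0.2°. It is turned about 0.3° from the 8.6° yaw I used for the bar and sits within about 0.5 mm of the bar's centre line. The measured position put the plain end at the lip. The gripper was clear.
- **Grey sensor and lamp:** the grey sensor is still in the tray in the last picture. The forces I read showed no bump on the lamp, though I did not check the lamp separately.
- **Disagreements:** the stand's yaw measured −8.3° from the base plate and −9.3° from the bar edges, so I used −8.6°. The network's first plug and origin points for the blue sensor were 57 mm apart instead of about 46 mm, so I used the measured box outline instead.

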